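# Strip the drive gear from a pump with a left-hand nut

### The arm

A 6-joint arm with a two-finger parallel gripper is mounted at the origin on the work surface. World frame = base frame: x ahead of the robot, y to its left, z up, the work surface at z = 0. Lengths are in mm, angles in rad, forces in N, time in s.
With the tool pointing down it reaches from about 325 to 1000 mm from the base axis. Payload 5.1 kg.
Tool frame: the origin (TCP) lies midway between the tips of the shut fingers; the grasp point (between the pads) lies 19 mm behind it; z points along the fingers, x is the direction in which the jaws open and shut, and the axes are right-handed (so a half turn about z gives the same grasp; the last joint's range is limited). The gripper opens to 85 mm and grips with 20 to 120 N. Pads are 22 mm wide; open, the fingers measure 114 mm over their backs; the gripper's body (76 mm by 85 mm) begins 54 mm behind the grasp point. The pads swing forward as they close: fully open they stand 13 mm farther back than shut.
Start: joints at [1.161, 0.124, 1.65, -0, 1.367, -0.083], TCP at [208.68, 615.579, 231.322] pointing down, gripper open.
Joint ranges: [-2.61, 2.61], [-1.02, 2.33], [0.03, 2.71], [-1.35, 4.49], [0.32, 2.68], [-2.91, 2.91]. Speed limits (rad/s): [2.57, 2.57, 3.14, 3.14, 3.14, 3.14].

### API

Orientations are given as a unit quaternion [w, x, y, z].
In Python, from rig import observe, get_image, camera_model, close_job gives the robot as it stands.
- The arm moves only by the tool arm_command, never from a script. Its argument "commands" is text: rows parted by semicolons, each of 7 numbers parted by spaces: the shift along the world's x, y, z in mm, then the turn, a rotation vector about the world's x, y, z in degrees, then the opening, from -1 (shut) to 1 (fully open), so that 0 is half open. In form: x y z wx wy wz grip; .... A call has 1 to 12 rows; each row shifts and turns the commanded pose from where the row before left it; what a row does not reach is not made up. A row lasts 1/10 s, in which the tool goes at most 50 mm and 8.59 degrees, less where a joint would pass 70% of its speed; a pose out of reach is approached as far as the arm can. A call is refused whole if a number of a shift passes 50 or a number of a turn 8.59, either way. A call with a gripper value outside its range is refused whole. The fingers move at their own pace and stop on an object; "force" is the grip in N (left out, the last holds). Time passes only in rows, so rows that do not move let the fingers close. It gives the time, the measured TCP pose, the force and the opening at its end, in the units of the state.
- observe(): the state, without advancing time (a new reading comes with each control period).
- get_image(name): name is "scene" or "top" or "wrist"; returns the picture (480x640x3 uint8, red, green, blue); there is no depth.
- camera_model(name): a dict with "camera_matrix" (3x3 intrinsics, pixels), "origin" and "rotation" of the camera in the world. Camera axes: x right, y down, z forward; pixel columns grow to the right and rows downward; lengths in mm; the calibration is good to about 2 mm. A picture is of the moment at which its call begins: read the wrist's pose just before it. camera_model takes no time and is no camera call; for the wrist camera it gives the pose at the moment of the call.
- close_job(): hands the job in, once; it reports no verdict.
The state is a dict: "time": time; "joints": joint angles; "joint_velocities": joint speeds; "tau": joint torques, N m; "tool_pos": TCP position; "eef_rot": TCP orientation; "ft_force": force on the tool from outside, world axes, zero at the start; "torque": the same for the moment, N m; "gripper_width": finger opening in mm.
Only numpy, scipy, OpenCV 4.12 (cv2) and the standard library are available. Lean on these libraries where they do the work, as an engineer would, in place of code of your own. Each camera call takes 0.05 s, during which the arm holds its last target. There are 200 camera calls.

### The job

Take the gear off the pump: its nut has a left-hand thread, so loosen it clockwise until the slotted keeper plate under it can be drawn out sideways, leaving the nut on the stud. Lift the gear off over the nut, and lay the keeper and the gear flat on the tray's floor, same way up as they were, set down rather than dropped. Leave the bushing in the tray and everything else on the bench where it is.

Things in the scene. Friction and masses are not known exactly. Their poses are not given: they have to be found in the camera images.
- pump: yellow pump housing, fixed, a block 45 mm high from x = -70 to 60 and y = -52 to 90 mm in its own frame. Origin: on the upright stud's axis, at bench level; z up. On it a steel boss (radius 40 mm, top at 52 mm), a 39 mm diameter spigot (top at 60 mm) and the 16 mm stud (top at 119 mm)
- valve_top (a point): centre of the top, 90 mm above the bench, of the black solenoid valve fixed on the pump at pump (0, 66) mm, 40 (pump x) by 42 mm (pump y). Its face is 12 mm from the gear, so no finger fits between them
- nut (a joint): turn of the left-hand nut, rad. 0 = hard tight (a stop); grows CLOCKWISE seen from above, which loosens it; anticlockwise only tightens it. Starts at 0 to 0.45, end stop 3.4 (the nut never leaves the stud), rises 1.91 mm per rad, takes about 0.12 N m and stays where it is left. At about 1.5 the keeper's lugs can pass below it; 2.0 gives comfortable room
- nut_top (a point): centre of the nut's top face, turning with it; z up, flats' normals at 0, 60, 120 deg from its x. Steel hexagon, 28 mm across flats, 26 mm high, with a groove round its corners (mark of a left-hand thread), on a round flange 36 mm in diameter, 4 mm thick. Top 118.4 mm above the bench at joint 0, the flange's underside 30 mm below the top
- keeper: dark steel slotted plate, loose, 8 mm thick, 0.18 kg, lying on the gear under the nut's flange, underside 80 mm above the bench. Origin: in its underside, at the start on the stud's axis; z up. Fork 44 mm wide from x = -28 to 30 mm, its 19 mm slot from x = 9.5 mm to the open end at x = -28 mm. Drawn out along its own +x it is clear of nut and stud after 50 mm
- keeper_tail (a point): where to pinch the keeper: on its tail, mid-thickness, at keeper x = 58 mm. The tail is 24 mm wide (keeper y), from x = 30 to 72 mm, with nothing below it but the housing top 35 mm lower
- keeper_lug (a point): between the two lugs, each 3 mm high, on top of the fork's ends (keeper x = -28 to -21 mm), which catch on the nut's flange until the nut has risen
- gear: steel gear, loose, 66 mm over the teeth, 42 mm bore, 28 mm high, about 0.35 kg, on the spigot under the keeper. Origin: centre of its underside, 52 mm above the bench at the start; z up. It lifts straight off over the nut (nut and stud stand up to 125 mm above the bench)
- tray: grey open parts tray, fixed, outside 190 (x) by 250 (y) by 35 mm high, walls and floor 5 mm thick; origin at the centre of its underside
- tray_in (a point): centre of the tray's inner floor, axes as the tray's; the inside is 180 by 240 mm
- bush: a plain brass bushing standing in the tray, 36 mm outside diameter, 30 mm high; origin at the centre of its underside. A bystander
- jar: a small amber jar with a black lid, 48 mm diameter, 70 mm high, standing close to the pump, opposite the keeper's tail; origin at the centre of its underside. A bystander
- pinion: a small spare steel pinion, 48 mm diameter, 32 mm high, on the bench beyond the pump and tray; origin at the centre of its underside. A bystander
- socket: a steel socket, 28 mm diameter, 32 mm high, on the bench beyond the pump and tray; origin at the centre of its underside. A bystander
- oilcan: an aluminium can, 66 mm diameter, 110 mm high, on the bench at the right far side; origin at the centre of its underside. A bystander
- wrench: a steel spanner lying flat on the far part of the bench, under 30 mm high. A bystander
- driver: a screwdriver lying on the far left part of the bench, under 40 mm high. A bystander

How it is judged (in metres and radians):
On the way, in this order (a step that is already met when the one before it is completed fails the run):
1. the nut is loosened clockwise until the keeper's lugs can pass (value of joint nut above 1.3 rad), for 0.2 s.
2. the keeper is drawn clear of the stud, the gear still on the pump (horizontal distance between keeper and pump above 0.045 m and horizontal distance between gear and pump below 0.02 m), for 0.1 s.
At the end, for the whole second after the job is handed in: the keeper and the gear both lie inside the tray, flat on its floor (undersides within 6 mm of it, tilt under 0.12 rad, same way up as at the start) and at rest; the nut is still loosened (over 1.0 rad) (x of keeper in the frame of tray_in between -0.09 and 0.09 m and y of keeper in the frame of tray_in between -0.12 and 0.12 m and z of each of keeper, gear in the frame of tray_in below 0.006 m and angle between each of keeper, gear's own z axis and vertical below 0.12 rad and linear speed of each of keeper, gear below 0.02 m/s and x of gear in the frame of tray_in between -0.09 and 0.09 m and y of gear in the frame of tray_in between -0.12 and 0.12 m and value of joint nut above 1 rad); the robot touches nothing.
It fails at once if the gear is let fall (moves faster than 0.6 m/s out of the fingers) (linear speed of gear above 0.6 m/s and contact force between the fingers and gear below 0.3 N).
It fails at once if the keeper is let fall (moves faster than 0.6 m/s out of the fingers) (linear speed of keeper above 0.6 m/s and contact force between the fingers and keeper below 0.3 N).
It fails at once if a bystander is shifted by more than 25 mm (distance of any of bush, jar, pinion, socket, oilcan, wrench, driver from where it was at the start of the episode above 0.025 m).
It also fails if it takes over 72 s, if anything falls off the work surface, if the arm or the gripper's body presses on something with over 40 N, if the wrist force passes 120 N, or if a joint passes its speed limit or range.

## Working session

There is one attempt and no reset: what is moved stays moved. The work goes in short steps, Python scripts to look and compute and a tool call to move; the robot and the scene stay as the last step left them, time stands still between calls to the robot, and variables do not carry over. Pictures are saved under pics/ and viewed, about 8 in all and at most 12, crops included, and the job is handed in when it is done.

Besides the shell and the picture viewer there is one more tool, called as name(argument=value, ...) on one line, values as JSON. arm_command: Moves the arm, as the interface text tells. Its arguments: {"type":"object","properties":{"commands":{"type":"string"},"force":{"type":"number"}},"required":["commands"]}

```bash
mkdir -p pics; ls; python3 - <<'E'
from rig import *
import cv2,numpy as np
for n in("scene","top"):
    m=camera_model(n);print(n,np.round(m["camera_matrix"],1).tolist(),np.round(m["origin"],1),np.round(m["rotation"],3).tolist())
    cv2.imwrite(f"pics/{n}0.png",get_image(n)[:,:,::-1])
print(observe())
E
```

```text
pics
scene [[527.4, 0.0, 318.0], [0.0, 527.4, 240.5], [0.0, 0.0, 1.0]] [977.6 619.5 784.8] [-0.111, 0.272, 0.874, -0.387]
top [[563.2, 0.0, 325.0], [0.0, 563.2, 232.6], [0.0, 0.0, 1.0]] [ 522.2  -14.4 1352.8] [-0.015, 0.708, -0.706, 0.013]
{'time': 0.1, 'joints': array([ 1.16139586e+00,  1.24457197e-01,  1.65155987e+00, -2.47323031e-05,
        1.36749509e+00, -8.25786387e-02]), 'joint_velocities': array([ 0.00033486,  0.00015028, -0.00281491,  0.00245765, -0.00142597,
        0.00234106]), 'tau': array([ 3.19299870e-04, -4.24930072e+01, -3.66654825e+01, -9.62442959e-05,
        3.92103029e-03,  3.83252257e-07]), 'tool_pos': array([208.46952186, 615.07112941, 230.15147741]), 'eef_rot': array([ 5.03346148e-04,  8.12720352e-01,  5.82653162e-01, -8.17260187e-04]), 'ft_force': array([-0.33566707, -0.16537712, -0.13351259]), 'torque': array([-0.02821542, -0.00290972,  0.0127888 ]), 'gripper_width': 85.39239184443004}
```

View pics/top0.png

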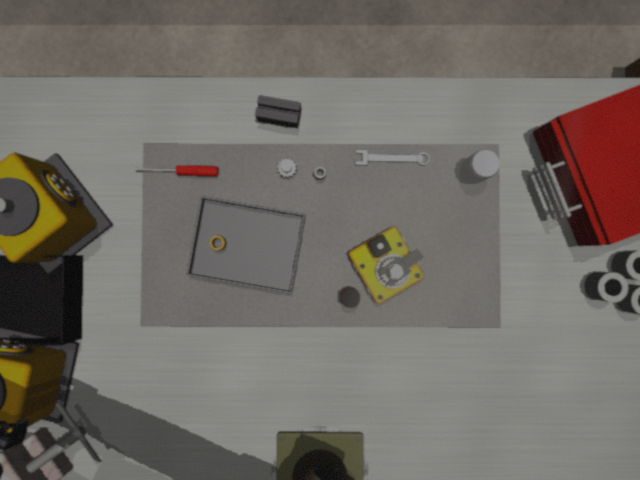

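View pics/scene0.png

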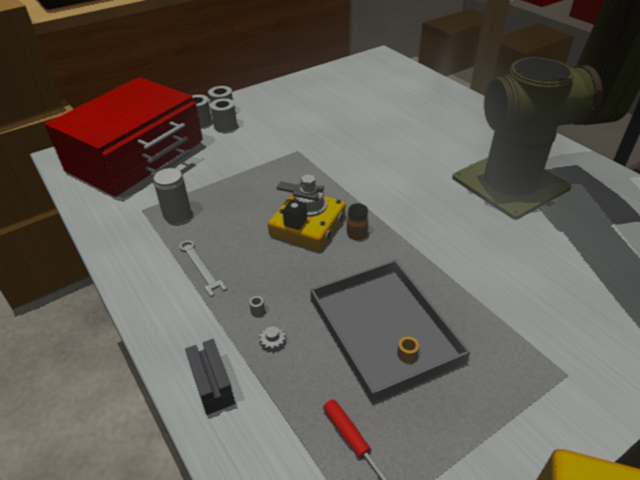

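arm_command(commands="13 -45 10 0 0 0 1;13 -46 10 0 0 0 1;13 -46 10 0 0 0 1;13 -46 10 0 0 0 1;13 -46 10 0 0 0 1;13 -46 10 0 0 0 1;13 -46 10 0 0 0 1;13 -46 10 0 0 0 1;13 -46 0 0 0 0 1;13 -46 0 0 0 0 1;13 -46 0 0 0 0 1;13 -46 0 0 0 0 1")

```text
time: 1.3
tool_pos: [364.5, 62.7, 311.1]
eef_rot: [0.0, 0.813, 0.583, 0.0]
ft_force: [0.6, 0.6, -0.5]
gripper_width: 85.4
```

arm_command(commands="13 -46 0 0 0 -8 1;13 -46 0 0 0 -8 1;13 -46 0 0 0 -8 1;13 -46 0 0 0 -8 1;10 -46 0 0 0 -8 1;0 0 0 0 0 0 1;0 0 0 0 0 0 1")

```text
time: 2.0
tool_pos: [426.3, -166.2, 310.5]
eef_rot: [-0.001, 0.963, 0.269, -0.001]
ft_force: [-0.2, 0.1, -0.2]
gripper_width: 85.2
```

```bash
cat > h.py <<'E'
from rig import *
import cv2,numpy as np
from scipy.spatial.transform import Rotation as R
def rays(m,px):
    q=np.array(m["rotation"]); M=R.from_quat(q[[1,2,3,0]]).as_matrix() if q.ndim==1 else q
    d=np.c_[np.atleast_2d(px).astype(float),np.ones(len(np.atleast_2d(px)))]@np.linalg.inv(m["camera_matrix"]).T@M.T
    return np.array(m["origin"]),d
def toz(m,px,z):
    o,d=rays(m,px); return o+d*((z-o[2])/d[:,2])[:,None]
def snap(n,name,crop=None,k=1):
    m=camera_model(n); im=get_image(n)[:,:,::-1].copy(); cv2.imwrite(f"pics/{name}_raw.png",im)
    if crop: x0,y0,x1,y1=crop; im=im[y0:y1,x0:x1]
    cv2.imwrite(f"pics/{name}.png",cv2.resize(im,None,fx=k,fy=k,interpolation=cv2.INTER_CUBIC)); return m,im
def yaw(o): 
    q=o["eef_rot"]; x=R.from_quat(q[[1,2,3,0]]).as_matrix()[:,0]; return np.degrees(np.arctan2(x[1],x[0]))
E
python3 - <<'E'
from h import *
import json
m,im=snap("wrist","w1"); o=observe(); print(o["tool_pos"],yaw(o),o["joints"]); print(m)
np.savez("w1.npz",K=m["camera_matrix"],o=m["origin"],r=m["rotation"])
t=camera_model("top")
print("nut guess",toz(t,[[397,271]],118), "tray", toz(t,[[203,198],[305,213],[292,291],[190,275]],35),"bush",toz(t,[[217.5,242.5]],35))
E
```

```text
[ 426.3909501  -165.28127701  310.73964491] 31.274675788605766 [-4.87502729e-01 -3.54384688e-01  1.95596171e+00  3.76119308e-04
  1.54138015e+00 -1.03335986e+00]
{'camera_matrix': array([[346.23268269,   0.        , 319.58032707],
       [  0.        , 346.23268269, 241.11181404],
       [  0.        ,   0.        ,   1.        ]]), 'origin': array([ 389.86495857, -106.29286887,  453.14612198]), 'rotation': array([0.13321807, 0.95388955, 0.26646981, 0.03662662])}
nut guess [[ 486.09969762 -168.54241253  118.        ]] tray [[653.54459898 276.17976895  35.        ]
 [618.83243173  36.45369103  35.        ]
 [436.43101002  66.04501906  35.        ]
 [473.01061714 304.58467504  35.        ]] bush [[549.11591642 241.05862212  35.        ]]
```

View pics/w1.png

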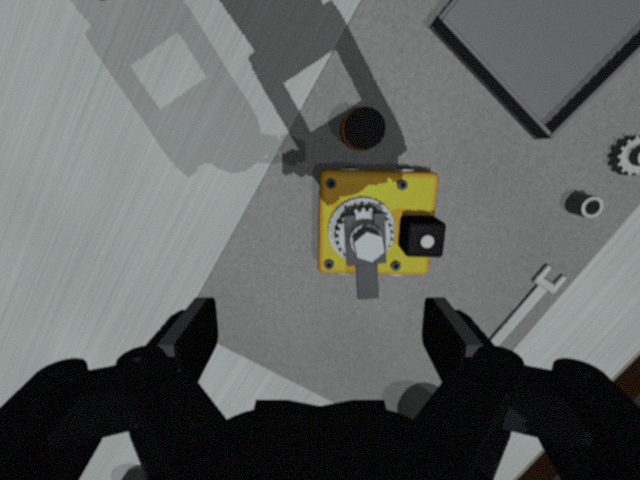

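```bash
python3 - <<'E'
from h import *
z=np.load("w1.npz"); m=dict(camera_matrix=z["K"],origin=z["o"],rotation=z["r"])
n=toz(m,[[369,246]],118.5)[0]; print("nut",n)
a=toz(m,[[367,285]],88)[0]; print("tail",a, "dir",np.degrees(np.arctan2(*(a-n)[[1,0]])))
v=toz(m,[[424,224]],90); print("valve~",v)
print("center ray z118",toz(m,[[320,241]],118.5))
im=cv2.imread("pics/w1_raw.png")[190:310,300:460]
cv2.imwrite("pics/w1c.png",cv2.resize(im,None,fx=5,fy=5,interpolation=cv2.INTER_CUBIC))
E
```

```text
nut [ 484.16697889 -166.46870018  118.5       ]
tail [ 516.35369985 -211.79727446   88.        ] dir -54.62236306034965
valve~ [[ 529.13297836 -120.33236501   90.        ]]
center ray z118 [[ 439.17873903 -187.60925504  118.5       ]]
```

View pics/w1c.png

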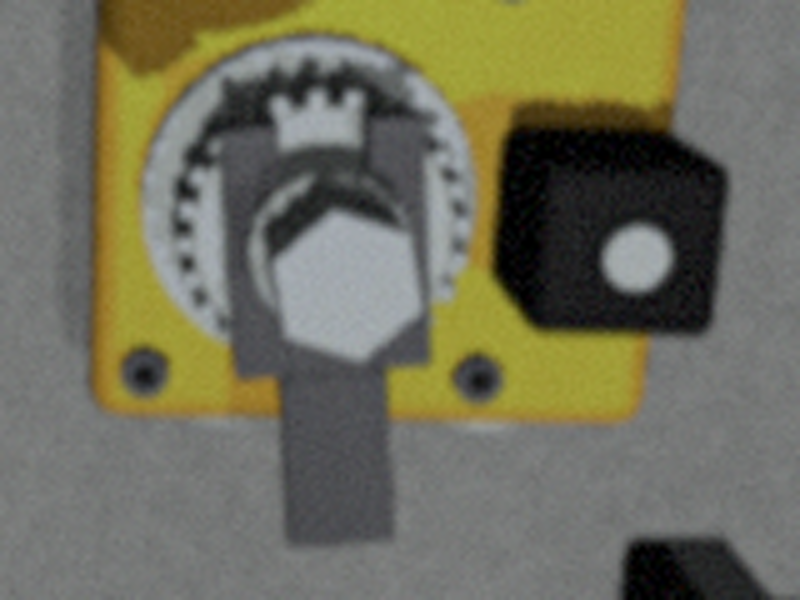

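```bash
python3 - <<'E'
from h import *
z=np.load("w1.npz"); m=dict(camera_matrix=z["K"],origin=z["o"],rotation=z["r"])
c=lambda p:np.array(p)/5.+[300-.4,190-.4]
P=toz(m,c([(338,207),(412,238),(422,318),(358,362),(287,330),(273,262)]),118.5)
ctr=P.mean(0);print("nut",ctr)
d=P-ctr; a=np.degrees(np.arctan2(d[:,1],d[:,0])); print(np.round(a%60,1),np.linalg.norm(d[:,:2],axis=1).round(1),"corner mean mod60")
T=toz(m,c([(282,380),(289,545),(386,372),(393,540)]),88); 
print("edge dirs",[np.degrees(np.arctan2(*(T[i+1]-T[i])[[1,0]])) for i in(0,2)],"end mid",(T[1]+T[3])/2, "dist", np.linalg.norm(((T[1]+T[3])/2-ctr)[:2]))
v=toz(m,c([(637,258)]),90)[0];print("valve",v,np.degrees(np.arctan2(*(v-ctr)[[1,0]])),np.linalg.norm((v-ctr)[:2]))
E
```

```text
nut [ 484.93808678 -167.14927098  118.5       ]
[10.5 10.7  7.6 10.4  8.5 12.6] [16.8 16.  16.6 16.3 15.2 16.2] corner mean mod60
edge dirs [np.float64(-54.85978531974125), np.float64(-53.96138542283715)] end mid [ 526.07669253 -224.90744689   88.        ] dist 70.91115404850045
valve [ 543.24612012 -134.25854578   90.        ] 29.426721459030105 66.9449516865302
```

arm_command(commands="20 -0.5 -20 0 0 4.4 0.3;20 -0.5 -35 0 0 4.3 0.3;18.6 -0.5 -40 0 0 0 0.3;0 0 -45 0 0 0 0.3;0 0 -45 0 0 0 0.3;0 0 -24 0 0 0 0.3;0 0 0 0 0 0 0.3;0 0 -5 0 0 0 0.3;0 0 0 0 0 0 0.3", force=60)

```text
time: 2.95
tool_pos: [486.5, -166.8, 99.2]
eef_rot: [0.001, 0.94, 0.342, 0.001]
ft_force: [0.6, -0.3, -0.1]
gripper_width: 55.5
```

```bash
python3 - <<'E'
from h import *
m,im=snap("wrist","w2"); o=observe(); print(o["tool_pos"],yaw(o),o["gripper_width"],o["ft_force"])
E
```

```text
[ 486.62878439 -167.08204841   99.52508037] 40.02534651206864 55.43020583243962 [ 0.11239826 -0.06945826  0.259665  ]
```

View pics/w2.png

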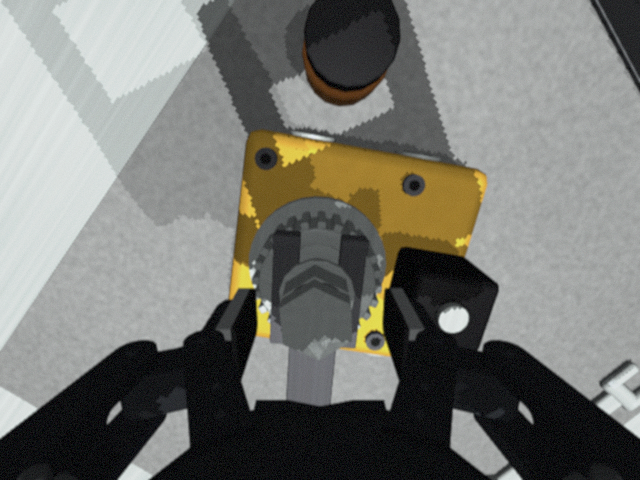

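arm_command(commands="-1 0 -3 0 0 0 0;0 0 0 0 0 0 -1;0 0 0 0 0 0 -1;0 0 0 0 0 0 -1;0 0 0 0 0 0 -1;0 0 0 0 0 0 -1", force=60)

```text
time: 3.6
tool_pos: [484.8, -167.1, 95.5]
eef_rot: [0.0, 0.94, 0.342, 0.0]
ft_force: [-2.1, 2.3, 6.3]
gripper_width: 26.9
```

arm_command(commands="0 0 0.3 0 0 -8 -1;0 0 0.3 0 0 -8 -1;0 0 0.3 0 0 -8 -1;0 0 0.3 0 0 -8 -1;0 0 0.3 0 0 -8 -1;0 0 0.3 0 0 -8 -1;0 0 0.3 0 0 -8 -1")

```text
time: 4.3
tool_pos: [485.2, -167.0, 97.4]
eef_rot: [-0.0, 0.99, -0.142, 0.001]
ft_force: [1.2, 1.5, 3.3]
gripper_width: 27.2
```

arm_command(commands="0 0 0.3 0 0 -8 -1;0 0 0.3 0 0 -8 -1;0 0 0.3 0 0 -8 -1;0 0 0.3 0 0 -8 -1;0 0 0.3 0 0 -8 -1;0 0 0.3 0 0 -8 -1;0 0 0.3 0 0 -8 -1;0 0 0.3 0 0 -8 -1;0 0 0 0 0 0 -1;0 0 0 0 0 0 -1")

```text
time: 5.3
tool_pos: [485.5, -167.4, 99.5]
eef_rot: [-0.001, 0.767, -0.642, 0.002]
ft_force: [5.9, -1.0, -0.0]
gripper_width: 26.9
```

```bash
python3 - <<'E'
from h import *
o=observe(); print(o["tool_pos"],yaw(o),o["gripper_width"],o["ft_force"],o["torque"],o["joints"])
E
```

```text
[ 485.54759036 -167.38089025   99.52747332] -79.89640597386382 26.9093550043767 [ 5.85178026 -0.98263087 -0.01054245] [-0.12033064 -0.83075665 -0.10950958] [-4.36801572e-01 -5.89932036e-02  2.07031560e+00  5.72225581e-04
  1.12680064e+00  9.57406402e-01]
```

arm_command(commands="0 0 0 0 0 0 0.3;0 0 0 0 0 0 0.3;0 0 0 0 0 0 0.3;0 0 20 0 0 0 0.3;0 0 45 0 0 0 0.3;0 0 45 0 0 8.5 0.3;0 0 20 0 0 8.5 0.3;0 0 20 0 0 8.5 0.3;0 0 10 0 0 8.5 0.3;0 0 0 0 0 8.5 0.3;0 0 0 0 0 8.5 0.3;0 0 0 0 0 8.5 0.3")

```text
time: 6.5
tool_pos: [483.8, -166.8, 258.5]
eef_rot: [-0.0, 0.985, -0.175, -0.001]
ft_force: [0.6, -0.3, -0.1]
gripper_width: 55.9
```

arm_command(commands="0 0 0 0 0 8.5 0.3;0 0 0 0 0 8.5 0.3;0 0 0 0 0 8.5 0.3;0 0 0 0 0 8.5 0.3;0 0 0 0 0 8.5 0.3;0 0 0 0 0 8.5 0.3;0 0 0 0 0 5 0.3;0 0 0 0 0 0 0.3;0 0 0 0 0 0 0.3")

```text
time: 7.4
tool_pos: [484.0, -166.9, 258.5]
eef_rot: [-0.0, 0.953, 0.304, -0.0]
ft_force: [-0.1, -0.5, 0.3]
gripper_width: 55.0
```

```bash
python3 - <<'E'
from h import *
o=observe();m,im=snap("wrist","w3",(240,200,440,350),4); print(o["tool_pos"],yaw(o),o["gripper_width"],o["ft_force"])
np.savez("w3.npz",K=m["camera_matrix"],o=m["origin"],r=m["rotation"])
E
```

```text
[ 483.99663398 -166.86586566  258.48480693] 35.380886505806565 54.96158955807004 [-0.05250505 -0.536205    0.34052119]
```

View pics/w3.png

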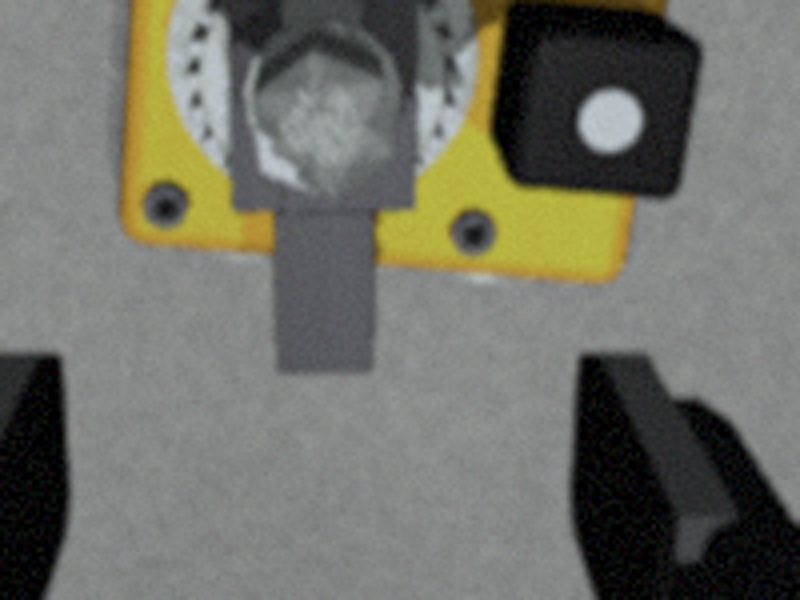

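arm_command(commands="15 -20 -20 0 0 0 0.3;14.5 -20.4 -35 0 0 0 0.3;0 0 -45 0 0 0 0.3;0 0 -45 0 0 0 0.3;0 0 -22 0 0 0 0.3;0 0 -10 0 0 0 0.3;0 0 0 0 0 0 0.3;0 0 0 0 0 0 -1;0 0 0 0 0 0 -1;0 0 0 0 0 0 -1;0 0 0 0 0 0 -1;0 0 0 0 0 0 -1", force=100)

```text
time: 8.65
tool_pos: [515.3, -208.2, 84.3]
eef_rot: [0.002, 0.952, 0.305, 0.001]
ft_force: [-0.3, -1.0, 6.1]
gripper_width: 19.2
```

```bash
python3 - <<'E'
from h import *
o=observe();m,im=snap("wrist","w4"); print(o["tool_pos"],yaw(o),o["gripper_width"],o["ft_force"])
E
```

```text
[ 515.27013654 -208.1821788    84.31272049] 35.476603900644406 19.206030721095892 [-0.34113212 -0.9603987   6.1061275 ]
```

View pics/w4.png

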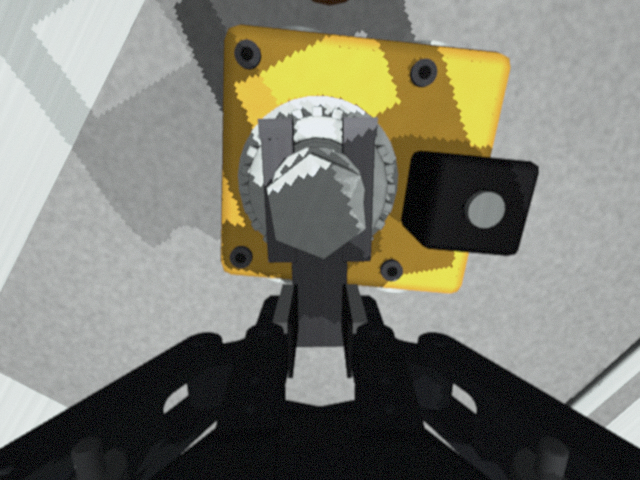

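arm_command(commands="0 0 0 0 0 0 0.2;0 0 0 0 0 0 0.2;0 0 0 0 0 0 0.2;-1 1 -4 0 0 0 0.2;0 0 0 0 0 0 0.2;0 0 0 0 0 0 0.2", force=60)

```text
time: 9.3
tool_pos: [512.4, -206.1, 77.3]
eef_rot: [-0.0, 0.952, 0.305, -0.0]
ft_force: [-0.1, 0.0, 0.0]
gripper_width: 51.3
```

arm_command(commands="0 0 0 0 0 0 -1;0 0 0 0 0 0 -1;0 0 0 0 0 0 -1;0 0 0 0 0 0 -1;0 0 0 0 0 0 -1;0 0 0 0 0 0 -1", force=60)

```text
time: 9.9
tool_pos: [512.9, -206.3, 78.1]
eef_rot: [0.0, 0.952, 0.305, 0.0]
ft_force: [-0.9, 1.7, 2.8]
gripper_width: 22.2
```

arm_command(commands="0 0 0.7 0 0 0 -1;3 -4 0 0 0 0 -1;6 -8 0 0 0 0 -1;6 -8 0 0 0 0 -1;6 -8 0 0 0 0 -1;0 0 0 0 0 0 -1")

```text
time: 10.5
tool_pos: [534.7, -235.8, 78.5]
eef_rot: [0.0, 0.953, 0.304, 0.0]
ft_force: [2.0, 0.1, -2.0]
gripper_width: 21.9
```

```bash
python3 - <<'E'
from h import *
o=observe();m,im=snap("wrist","w5"); print(o["tool_pos"],yaw(o),o["gripper_width"],o["ft_force"])
E
```

```text
[ 534.70114775 -235.79415714   78.48882268] 35.423195662249945 21.934435713812125 [ 2.02624252  0.07837711 -1.95928723]
```

View pics/w5.png

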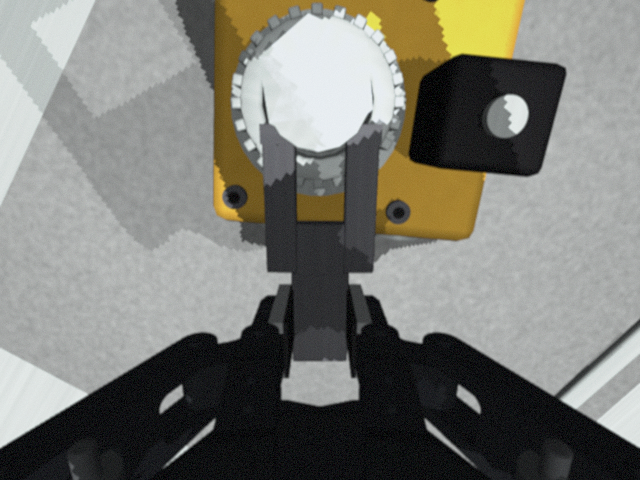

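arm_command(commands="6 -8 0 0 0 0 -1;6 -8 0 0 0 0 -1;6 -8 0 0 0 0 -1;3 -4 0 0 0 0 -1;0 0 0 0 0 0 -1;0 0 0 0 0 0 -1;0 0 10 0 0 0 -1;0 0 20 0 0 0 -1;0 0 30 0 0 0 -1;0 0 30 0 0 0 -1;0 0 20 0 0 0 -1;0 0 0 0 0 0 -1")

```text
time: 11.75
tool_pos: [556.8, -263.2, 193.9]
eef_rot: [0.003, 0.952, 0.305, 0.003]
ft_force: [0.5, 0.6, -2.2]
gripper_width: 21.9
```

```bash
python3 - <<'E'
from h import *
o=observe();m,im=snap("wrist","w6"); print(o["tool_pos"],yaw(o),o["gripper_width"],o["ft_force"])
E
```

```text
[ 556.8111686  -263.2489073   193.87938051] 35.49454206498311 21.89382694377976 [ 0.53420226  0.60419136 -2.17685789]
```

View pics/w6.png

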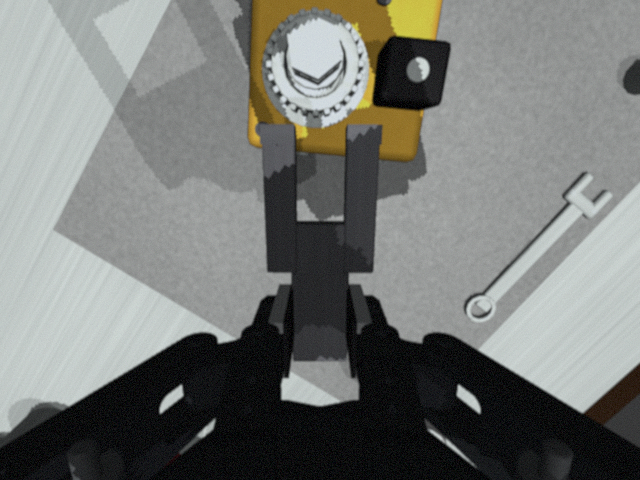

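arm_command(commands="0 15 0 0 0 3 -1;1 30 0 0 0 5 -1;1 40 0 0 0 6 -1;1 40 0 0 0 6 -1;1 40 0 0 0 6 -1;1 40 0 0 0 6 -1;0 40 0 0 0 6 -1;0 40 0 0 0 5 -1;0 35 0 0 0 3.4 -1;0 20 0 0 0 0 -1;0 11 0 0 0 0 -1;0 0 0 0 0 0 -1")

```text
time: 13.0
tool_pos: [558.9, 89.6, 187.0]
eef_rot: [-0.001, 0.755, 0.656, -0.001]
ft_force: [0.7, -0.4, -1.7]
gripper_width: 21.9
```

```bash
python3 - <<'E'
from h import *
o=observe();m,im=snap("wrist","w7"); print(o["tool_pos"],yaw(o),o["gripper_width"],o["ft_force"])
np.savez("w7.npz",K=m["camera_matrix"],o=m["origin"],r=m["rotation"])
E
```

```text
[558.86519754  89.57288439 187.00764391] 81.97890104962877 21.89926579823804 [ 0.68138772 -0.42201897 -1.68484987]
```

View pics/w7.png

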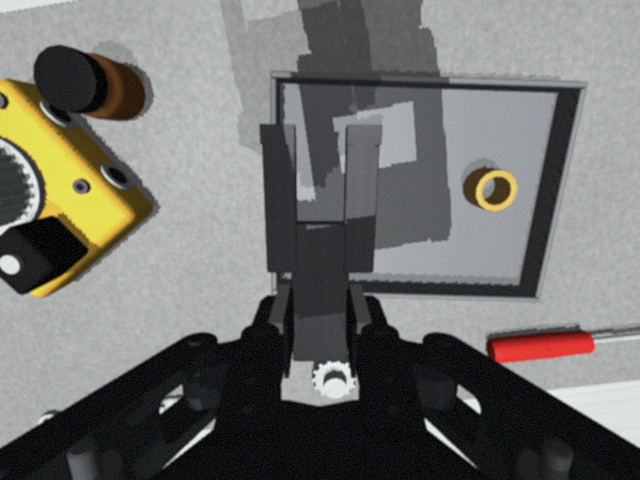

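```bash
python3 - <<'E'
from h import *
z=np.load("w7.npz"); m=dict(camera_matrix=z["K"],origin=z["o"],rotation=z["r"])
P=toz(m,[(272,72),(586,84),(539,298),(273,292)],35)[:,:2]; print(P.round(1))
c=(P[0]+P[2])/2; print(c,[np.degrees(np.arctan2(*(P[1]-P[0])[::-1])),np.degrees(np.arctan2(*(P[2]-P[1])[::-1]))],np.linalg.norm(P[1]-P[0]),np.linalg.norm(P[2]-P[1]))
print("bush",toz(m,[(495,190)],35))
w=np.radians(81.8); ux=np.array([np.sin(w),-np.cos(w)]);uy=np.array([np.cos(w),np.sin(w)])
o=observe()["tool_pos"][:2]; print("tcp in tray",(o-c)@ux,(o-c)@uy)
E
```

```text
[[431.8  70.1]
 [474.5 312.1]
 [654.8 281.6]
 [614.7  38.3]]
[543.30086451 175.83937813] [np.float64(79.99982482621131), np.float64(-9.618913327223872)] 245.8060422197012 182.8247779485099
bush [[548.24399683 241.4277482   35.        ]]
tcp in tray 28.1131769023376 -84.08268141809639
```

arm_command(commands="0 3 -20 0 0 -1 -1;0 0 -35 0 0 0 -1;0 0 -40 0 0 0 -1;0 0 -35 0 0 0 -1;0 0 -20 0 0 0 -1;0 0 -12 0 0 0 -1;0 0 -8 0 0 0 -1;0 0 -4 0 0 0 -1;0 0 0 0 0 0 -1")

```text
time: 13.95
tool_pos: [560.3, 91.4, 15.0]
eef_rot: [0.0, 0.761, 0.648, 0.0]
ft_force: [0.3, -0.5, -1.4]
gripper_width: 21.8
```

arm_command(commands="0 0 -4 0 0 0 -1;0 0 -3 0 0 0 -1;0 0 -2 0 0 0 -1;0 0 0 0 0 0 -1")

```text
time: 14.35
tool_pos: [559.7, 91.8, 5.4]
eef_rot: [-0.0, 0.761, 0.649, -0.0]
ft_force: [-0.1, -0.4, -0.9]
gripper_width: 22.3
```

arm_command(commands="0 0 -0.5 0 0 0 -1;0 0 0 0 0 0 -0.3;0 0 0 0 0 0 -0.3;0 0 0 0 0 0 -0.3;0 0 10 0 0 0 -0.3;0 0 40 0 0 0 -0.3;0 0 45 0 0 0 0;0 0 45 0 0 0 1;0 0 45 0 0 0 1;0 0 0 0 0 0 1")

```text
time: 15.35
tool_pos: [564.3, 92.0, 200.0]
eef_rot: [0.005, 0.761, 0.649, 0.006]
ft_force: [-0.4, -0.2, -0.5]
gripper_width: 83.5
```

```bash
python3 - <<'E'
from h import *
o=observe();m,im=snap("wrist","w8"); print(o["tool_pos"],yaw(o),o["gripper_width"],o["ft_force"],o["joints"])
np.savez("w8.npz",K=m["camera_matrix"],o=m["origin"],r=m["rotation"])
E
```

```text
[564.33903653  92.03733587 200.03096182] 80.88273340319243 83.4606304217956 [-0.39012325 -0.2343097  -0.52756816] [ 6.77941958e-02 -3.60488849e-02  1.86894252e+00 -1.39614523e-05
  1.29270278e+00 -1.34384413e+00]
```

View pics/w8.png

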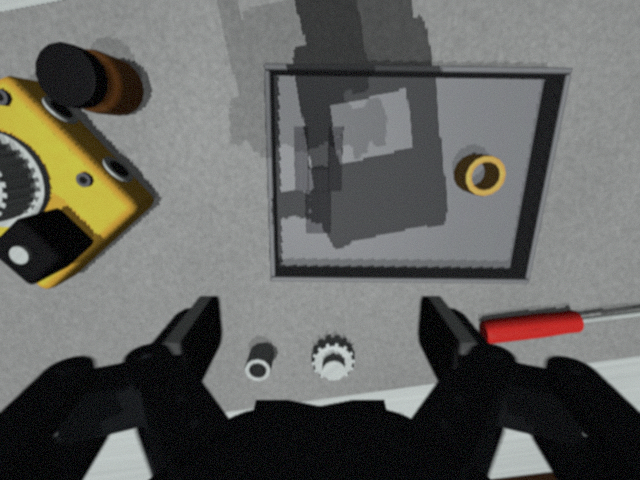

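arm_command(commands="-7 -20 0 0 0 -8.3 1;-12 -40 0 0 0 -8.3 1;-12 -40 0 0 0 -8.3 1;-12 -40 0 0 0 -8.3 1;-12 -40 0 0 0 -8.3 1;-12 -40 0 0 0 -8.3 1;-8 -25 0 0 0 -8.3 1;-4 -14 0 0 0 -8.3 1;0 0 0 0 0 -8.3 1;0 0 0 0 0 -8.3 1;0 0 0 0 0 -8.3 1;0 0 0 0 0 -8.3 1")

```text
time: 16.6
tool_pos: [479.9, -167.1, 188.7]
eef_rot: [-0.0, 0.986, -0.166, -0.001]
ft_force: [-0.3, -0.9, 0.3]
gripper_width: 85.3
```

arm_command(commands="0 0 0 0 0 -8.3 1;0 0 0 0 0 -8.3 1;0 0 0 0 0 -8.3 1;0 0 0 0 0 -8.3 1;0 0 0 0 0 -7.6 1;0 0 0 0 0 0 1;0 0 0 0 0 0 1")

```text
time: 17.3
tool_pos: [480.3, -167.1, 189.2]
eef_rot: [0.0, 0.869, -0.495, -0.001]
ft_force: [-0.5, -0.4, 0.5]
gripper_width: 85.3
```

```bash
python3 - <<'E'
from h import *
o=observe();m,im=snap("wrist","w9"); print(o["tool_pos"],yaw(o),o["gripper_width"],o["ft_force"],o["joints"])
np.savez("w9.npz",K=m["camera_matrix"],o=m["origin"],r=m["rotation"])
z=np.load("w1.npz");
# project expected gear centre & show bright blob near it
def proj(m,p):
    q=np.array(m["rotation"]);M=R.from_quat(q[[1,2,3,0]]).as_matrix();v=(np.array(p)-m["origin"])@M;u=m["camera_matrix"]@v;return u[:2]/u[2]
print("nut px",proj(m,(485.3,-167.2,123)),"gear px",proj(m,(485.3,-167.2,80)))
E
```

```text
[ 480.2962394  -167.10574687  189.21932401] -59.36898664588506 85.3421747946729 [-0.45784375 -0.35385576  0.4629243 ] [-4.40438343e-01 -1.62722878e-01  2.00439542e+00  3.61382128e-05
  1.30139204e+00  5.95735810e-01]
nut px [324.59351278 249.26127164] gear px [323.84395536 232.14086932]
```

View pics/w9.png

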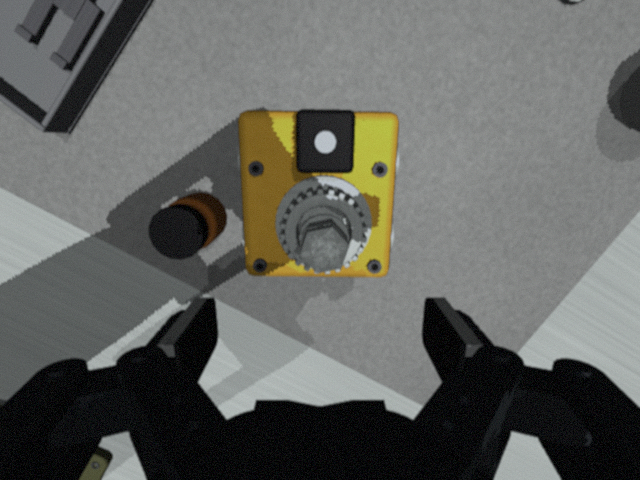

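arm_command(commands="3 0 -20 0 0 0 1;2 0 -35 0 0 0 1;0 0 -35 0 0 0 1;0 0 -20 0 0 0 1;0 0 -12 0 0 0 1;0 0 -5 0 0 0 1;0 0 -3 0 0 0 1;0 0 0 0 0 0 1")

```text
time: 18.15
tool_pos: [486.4, -167.6, 60.9]
eef_rot: [-0.0, 0.868, -0.496, 0.001]
ft_force: [0.2, -0.5, -0.3]
gripper_width: 85.2
```

arm_command(commands="-1 0 -3 0 0 0 1;0 0 0 0 0 0 -1;0 0 0 0 0 0 -1;0 0 0 0 0 0 -1;0 0 0 0 0 0 -1", force=60)

```text
time: 18.65
tool_pos: [485.6, -167.7, 58.4]
eef_rot: [-0.0, 0.868, -0.496, 0.001]
ft_force: [-2.1, 1.0, 6.0]
gripper_width: 64.2
```

arm_command(commands="0 0 3 0 0 0 -1;0 0 5 0 0 0 -1;0 0 8 0 0 0 -1;0 0 10 0 0 0 -1;0 0 15 0 0 0 -1;0 0 0 0 0 0 -1", force=80)

```text
time: 19.25
tool_pos: [486.7, -168.2, 101.3]
eef_rot: [-0.0, 0.868, -0.496, 0.003]
ft_force: [-0.6, -0.4, -1.9]
gripper_width: 63.2
```

arm_command(commands="0 0 20 0 0 0 -1;0 0 25 0 0 0 -1;0 0 25 0 0 0 -1;0 0 10 0 0 0 -1;0 0 0 0 0 0 -1")

```text
time: 19.75
tool_pos: [485.9, -167.8, 180.0]
eef_rot: [-0.0, 0.868, -0.496, 0.002]
ft_force: [0.6, 0.2, -3.2]
gripper_width: 63.1
```

arm_command(commands="2 12 0 0 0 2 -1;4 25 0 0 0 5 -1;6 35 0 0 0 6 -1;7 40 0 0 0 6 -1;7 40 0 0 0 6 -1;7 40 0 0 0 6 -1;7 40 0 0 0 6 -1;7 40 0 0 0 6 -1;6 35 0 0 0 5 -1;3 20 0 0 0 2 -1;2 12 0 0 0 0 -1;0 0 0 0 0 0 -1")

```text
time: 20.95
tool_pos: [541.8, 173.0, 176.3]
eef_rot: [0.0, 0.997, -0.082, -0.001]
ft_force: [0.3, -0.4, -3.5]
gripper_width: 63.4
```

```bash
python3 - <<'E'
from h import *
o=observe();m,im=snap("wrist","w10"); print(o["tool_pos"],yaw(o),o["gripper_width"],o["ft_force"])
E
```

```text
[541.76041428 172.98269324 176.28224305] -9.405159282715656 63.437786360561546 [ 0.25852578 -0.38849357 -3.51753215]
```

arm_command(commands="1 -3 -20 0 0 0 -1;0 0 -35 0 0 0 -1;0 0 -40 0 0 0 -1;0 0 -30 0 0 0 -1;0 0 -18 0 0 0 -1;0 0 -10 0 0 0 -1;0 0 -4 0 0 0 -1;0 0 0 0 0 0 -1")

```text
time: 21.8
tool_pos: [544.1, 168.2, 21.3]
eef_rot: [-0.0, 0.997, -0.083, 0.0]
ft_force: [-0.9, -0.2, -3.5]
gripper_width: 63.3
```

arm_command(commands="0 0 -4 0 0 0 -1;0 0 -3 0 0 0 -1;0 0 -1 0 0 0 -1;0 0 0 0 0 0 -1")

```text
time: 22.2
tool_pos: [543.8, 168.8, 13.2]
eef_rot: [-0.0, 0.997, -0.083, 0.0]
ft_force: [-0.6, -1.1, -3.7]
gripper_width: 63.6
```

arm_command(commands="0 0 -1 0 0 0 -1;0 0 -0.7 0 0 0 -1;0 0 0 0 0 0 -1")

```text
time: 22.5
tool_pos: [544.0, 168.8, 11.8]
eef_rot: [-0.0, 0.997, -0.083, 0.0]
ft_force: [-1.6, -0.6, 0.1]
gripper_width: 63.3
```

Floor contact: the weight is now off the wrist. Release and rise.

arm_command(commands="0 0 0 0 0 0 1;0 0 0 0 0 0 1;0 0 0 0 0 0 1;0 0 0 0 0 0 1;0 0 10 0 0 0 1;0 0 25 0 0 0 1;0 0 40 0 0 0 1;0 0 45 0 0 0 1;0 0 45 0 0 0 1;0 0 0 0 0 0 1")

```text
time: 23.5
tool_pos: [548.4, 169.7, 186.1]
eef_rot: [-0.002, 0.997, -0.083, 0.008]
ft_force: [0.6, 0.3, 1.3]
gripper_width: 85.4
```

```bash
python3 - <<'E'
from h import *
o=observe();m,im=snap("wrist","w11"); print(o["tool_pos"],o["gripper_width"],o["ft_force"])
s=camera_model("scene"); im2=get_image("scene"); a=cv2.imread("pics/scene0.png")[:,:,::-1]
print(toz(camera_model("top"),[[394,271]],118)[0][:1])
# bystander check: bush colour centroid, before/after (scene view)
def cen(i,f): ys,xs=np.where(f(i.astype(int))); return xs.mean().round(1),ys.mean().round(1),len(xs)
bx=lambda i:(i[...,0]>i[...,2]+60)&(i[...,1]>i[...,2]+25)
for r in((330,370,380,440),(200,240,340,375)): 
    y0,y1,x0,x1=r; print(cen(a[y0:y1,x0:x1],bx),cen(im2[y0:y1,x0:x1],bx))
# gear in wrist view: project expected center, tilt/visibility by bright blob
q=np.array(m["rotation"]);M=R.from_quat(q[[1,2,3,0]]).as_matrix();v=(np.array([544,168.8,33])-m["origin"])@M;u=m["camera_matrix"]@v;u=u[:2]/u[2]
print("gear expected px",u, "scale",m["camera_matrix"][0][0]*33/v[2])
g=cv2.cvtColor(im,cv2.COLOR_BGR2GRAY)
c=cv2.HoughCircles(cv2.medianBlur(g,3),cv2.HOUGH_GRADIENT,1,30,param1=120,param2=22,minRadius=20,maxRadius=70); print(c)
E
```

```text
[548.42088695 169.70176166 186.13614881] 85.38697434987132 [0.57880601 0.25969229 1.29056758]
[486.0815955]
(np.float64(28.7), np.float64(15.0), 162) (np.float64(28.3), np.float64(15.0), 106)
(np.float64(1.7), np.float64(5.0), 37) (np.float64(1.7), np.float64(5.3), 39)
gear expected px [312.86762925 227.71557618] scale 37.56719201894369
[[[311.5 226.5  23.9]
  [303.5 139.5  20.7]
  [269.5 273.5  62.8]
  [253.5 182.5  53.9]
  [509.5 274.5  23.5]
  [357.5 278.5  46. ]
  [257.5 144.5  48.5]
  [350.5 247.5  46. ]
  [286.5 245.5  29.3]]]
```

```bash
python3 -c "
from rig import *
print(close_job())"
```

```text
the job is handed in; nothing more can be done
None
```

The keeper and the gear are both in the tray, the nut is still on the stud, and I handed the job in at about 23.6 s of the 72 s allowed. No verdict was reported.

**What I did**
- I gripped the nut across its flats and turned it 120° clockwise in one go.
- I drew the keeper out about 65 mm by its tail, carried it level and set it down in the tray. It was let go about 2 mm above the floor.
- I lifted the gear straight up over the nut and lowered it until the wrist no longer felt its weight, then let go.

**Last checks**
- **Gear:** the bore showed as a circle at pixel (311.5, 226.5), radius 23.9. A gear lying flat at the place I aimed for would show at (313, 228) with the same radius.
- **Keeper:** the pictures taken after I released it showed it lying inside the tray, lugs up.
- **Bushing:** its colour centroid in the scene view moved by under half a pixel. The arm was clear of everything.

**What was not clean**
- My first pinch of the keeper was too shallow (19 mm between the fingers on a 24 mm tail), so I opened, went about 4 mm lower and gripped again.
- I did not measure the nut's angle directly. I infer it from the 120° turn made without a slip and from the lugs passing freely.
- The picture limit stopped me viewing the final image, so the gear and bushing checks are numerical only.
- My colour check for the jar caught too few pixels to count. The jar and the other bystanders got no measured check; I saw nothing hit, and the arm stayed clear of them.

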